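# Line up turned feet for finishing

### The job

Stand the four turned wooden feet on the finishing board in order of height: the shortest on the cork pad next to the tin of finish, then the next taller on each following pad, the tallest on the pad furthest from the tin. Stand each foot upright, stud up, in the middle of its pad, and do not tip any of them over on the way.

Things in the scene. Friction and masses are not known exactly. Their poses are not given: they have to be found in the camera images.
- foot_40: the shortest of four loose turned furniture feet: an upright dark-wood cylinder, 36 mm in diameter, with a fine groove near its foot; the wooden body is 40 mm high, with a steel threaded stud (6 mm thick, 14 mm long) standing up from the middle of its top. Origin: centre of its underside; z points up. At the start the bench is free 30 mm to its left and right.
- foot_54: the second shortest of four loose turned furniture feet: an upright dark-wood cylinder, 36 mm in diameter, with a fine groove near its foot; the wooden body is 54 mm high, with a steel threaded stud (6 mm thick, 14 mm long) standing up from the middle of its top. Origin: centre of its underside; z points up. At the start the bench is free 30 mm to its left and right.
- foot_68: the second tallest of four loose turned furniture feet: an upright dark-wood cylinder, 36 mm in diameter, with a fine groove near its foot; the wooden body is 68 mm high, with a steel threaded stud (6 mm thick, 14 mm long) standing up from the middle of its top. Origin: centre of its underside; z points up. At the start the bench is free 30 mm to its left and right.
- foot_82: the tallest of four loose turned furniture feet: an upright dark-wood cylinder, 36 mm in diameter, with a fine groove near its foot; the wooden body is 82 mm high, with a steel threaded stud (6 mm thick, 14 mm long) standing up from the middle of its top. Origin: centre of its underside; z points up. At the start the bench is free 30 mm to its left and right.
- finishing_board: fixed flat wooden board lying on the bench, 100 x 480 mm and 15 mm thick; origin: centre of its underside; its y axis runs along its length (the row of pads), its x axis across. It may be turned a little on the bench. The finish tin stands on one of its ends, a steel parts cup (90 mm in diameter, 52 mm high) on the other; both are fixed to it, and which end has which varies.
- pad_1: round cork pad fixed on the board, 50 mm in diameter, 2 mm thick, its top 17 mm above the bench; the end pad at the board's +y end. The four pads make a straight row, 72 mm from centre to centre. Origin: centre of its underside, 15 mm above the bench.
- pad_2: round cork pad fixed on the board, 50 mm in diameter, 2 mm thick, its top 17 mm above the bench; next to pad_1. The four pads make a straight row, 72 mm from centre to centre. Origin: centre of its underside, 15 mm above the bench.
- pad_3: round cork pad fixed on the board, 50 mm in diameter, 2 mm thick, its top 17 mm above the bench; next to pad_4. The four pads make a straight row, 72 mm from centre to centre. Origin: centre of its underside, 15 mm above the bench.
- pad_4: round cork pad fixed on the board, 50 mm in diameter, 2 mm thick, its top 17 mm above the bench; the end pad at the board's -y end. The four pads make a straight row, 72 mm from centre to centre. Origin: centre of its underside, 15 mm above the bench.
- finish_tin: round tin of wood finish, 78 mm in diameter and 77 mm high, fixed upright on one end of the board, in line with the pads: 85 mm from the centre of the nearest pad. Origin: centre of its underside. Further back (x over 0.67 m) two upright bar clamps, up to 335 mm high, stand at y = -0.03 and y = -0.44 m: keep the arm clear of them.
Things that resemble listed ones, but are neither listed nor needed, are in the scene too. Leave any orange, purple or red look-alike of the foot_40 alone.

How it is judged:
By the outcome, as a careful person would: the job done as asked, in the order asked, and still so for the second after the job is handed in, with the robot touching nothing.
It also fails if it takes over 128 s, if anything falls off the work surface, if the arm or the gripper's body presses on something with over 40 N, if the wrist force passes 120 N, or if a joint passes its speed limit or range.

### The arm

A 6-joint arm with a two-finger parallel gripper is mounted at the origin on a cart in front of the work surface, level with it; the furniture and walls round the work are solid. World frame = base frame: x ahead of the robot, y to its left, z up, the work surface at z = 0. Lengths are in m, angles in rad, forces in N, time in s.
With the tool pointing down it reaches from about 0.35 to 0.975 m from the base axis. Payload 4.9 kg.
Tool frame: the origin (TCP) lies between the finger pads; the fingertips stand 14 mm ahead of it and the grasp point (between the pads) lies 5 mm behind it (manip.tcp_to_tips is the distance from the TCP to the fingertips, in m); z points along the fingers, y is the line along which they close (so a half turn about z gives the same grasp; the last joint's range is limited). The gripper opens to 85 mm and grips with 20 to 120 N. Pads are 22 mm wide; open, the fingers measure 114 mm over their backs; the gripper's body (76 mm by 85 mm) begins 54 mm behind the grasp point. The pads swing forward as they close: fully open they stand 13 mm farther back than shut.
Start: joints at [1.095, 0.053, 1.613, -0, 1.476, -0.119], TCP at [0.218, 0.586, 0.245] pointing down, gripper open.
Joint ranges: [-3.01, 3.01], [-1.01, 2.22], [0.06, 2.58], [-1.02, 4.17], [0.09, 2.62], [-3.14, 3.14]. Speed limits (rad/s): [2.57, 2.57, 3.14, 3.14, 3.14, 3.14].

### API

Orientations are given as a unit quaternion [w, x, y, z].
In Python, from plant import manip gives the robot as it stands.
- The arm moves only by the tool servo_tool, never from a script. Its argument "moves" is a list that holds one entry, the list of rows, each a list of 7 numbers: the shift along the tool's x, y, z in mm, then the turn, a rotation vector about the tool's x, y, z in degrees, then the finger opening in mm, from 0 to 85.4. In form: [[[x, y, z, ax, ay, az, fingers], ...]]. A call has 1 to 12 rows; each row shifts and turns the commanded pose from where the row before left it, along the tool's axes as they then stand; what a row does not reach is not made up. A row lasts 1/8 s, in which the tool goes at most 62.5 mm and 10.7 degrees, less where a joint would pass 70% of its speed; a pose out of reach is approached as far as the arm can. A call with a gripper value outside its range is refused whole. The fingers move at their own pace and stop on an object; the grip force is fixed at half the most. Time passes only in rows, so rows that do not move let the fingers close. It gives the time, the measured TCP pose, the force, the opening and the grip force at its end, in the units of the state.
- manip.state(): the state, without advancing time (a new reading comes with each control period).
- manip.grab_frame(name): name is "scene" or "top" or "wrist"; returns a dict with "image" (420x560x3 uint8, blue, green, red), "mtx" (3x3 intrinsics, pixels), "eye" and "rotation" of the camera in the world. Camera axes: x right, y down, z forward; pixel columns grow to the right and rows downward; lengths in m; the calibration is good to about 2 mm. A picture is of the moment at which its call begins. There is no depth.
- manip.job_done(): hands the job in; it is judged then, once.
The state is a dict: "time": time; "joint_pos": joint angles; "joint_vel": joint speeds; "joint_efforts": joint torques, N m; "tool_pos": TCP position; "tool_rot": TCP orientation; "contact_force": force on the tool from outside, world axes, zero at the start; "ft_torque": the same for the moment, N m; "gripper_width": opening from 0.0 (shut) to 1.0 (fully open); "grasp_force": force on a finger pad.
Only numpy, scipy, OpenCV 4.12 (cv2) and the standard library are available. Lean on these libraries where they do the work, as an engineer would, in place of code of your own. Each camera call takes 0.05 s, during which the arm holds its last target. There are 200 camera calls.

## Working session

There is one attempt and no reset: what is moved stays moved. The work goes in short steps, Python scripts to look and compute and a tool call to move; the robot and the scene stay as the last step left them, time stands still between calls to the robot, and variables do not carry over. Pictures are saved under pics/ and viewed, at most 14 in all, crops included, and the job is handed in when it is done.

Besides the shell and the picture viewer there is one more tool, called as name(argument=value, ...) on one line, values as JSON. servo_tool: Moves the arm, as the interface text tells. Its arguments: {"type":"object","properties":{"moves":{"type":"array"}},"required":["moves"]}

```bash
ls; mkdir -p pics
python3 - <<'E'
from plant import manip
import cv2,numpy as np
for n in("top","scene"):
    f=manip.grab_frame(n); cv2.imwrite(f"pics/{n}0.png",f["image"]); print(n,f["mtx"].tolist(),np.round(f["eye"],3),np.round(f["rotation"],3).tolist())
s=manip.state(); print(s["tool_pos"],s["tool_rot"],s["time"])
E
```

```text
pics
top [[451.86740075458164, 0.0, 273.326420462365], [0.0, 451.86740075458164, 207.30852434008767], [0.0, 0.0, 1.0]] [ 0.234 -0.106  1.485] [-0.057, 0.713, -0.696, 0.063]
scene [[466.6551768653863, 0.0, 286.4153172214308], [0.0, 466.6551768653863, 211.00578907688904], [0.0, 0.0, 1.0]] [-0.526 -0.751  1.107] [-0.349, 0.802, -0.447, 0.189]
[0.21803077 0.58516395 0.2441785 ] [-2.55429489e-04  1.77421417e-01  9.84134534e-01 -8.91921366e-04] 0.1
```

View pics/top0.png

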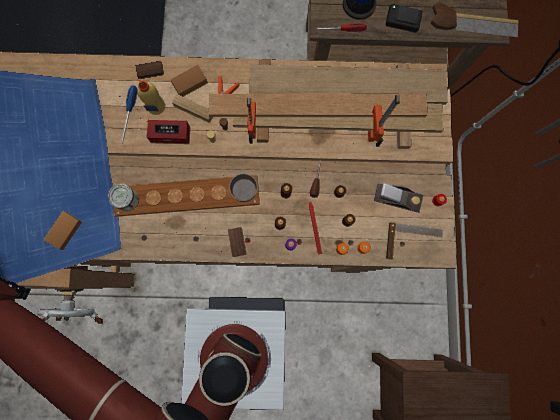

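View pics/scene0.png

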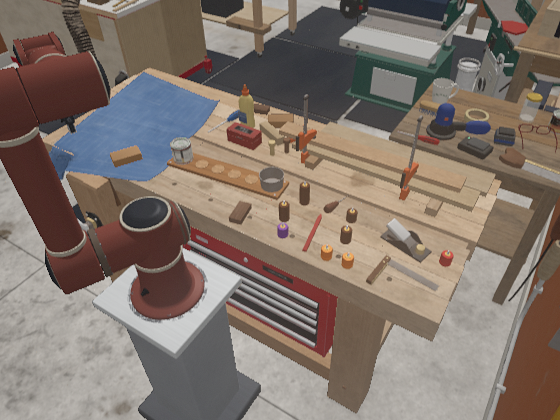

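The top view shows the tin at (121,196), pads at x≈153, 175, 197 and 218 on row ≈195, and the cup at (244,188). Four dark feet sit near (286,190), (340,190), (280,223) and (349,220). The scene view shows the same four feet at (305,193), (284,211), (352,215) and (347,235). Next I zoom in to measure them.

```bash
cat > h.py <<'E'
from plant import manip
import cv2,numpy as np
from scipy.spatial.transform import Rotation as R
def rot(f):
    q=np.array(f["rotation"],float)
    return q if q.shape==(3,3) else R.from_quat(q[[1,2,3,0]]).as_matrix()
def cast(f,uv,z):
    uv=np.atleast_2d(np.array(uv,float)); d=np.c_[uv,np.ones(len(uv))]@np.linalg.inv(f["mtx"]).T@rot(f).T
    e=np.array(f["eye"]); return e+d*((z-e[2])/d[:,2])[:,None]
def proj(f,p):
    c=(np.atleast_2d(p)-f["eye"])@rot(f)@np.array(f["mtx"]).T; return c[:,:2]/c[:,2:]
E
python3 - <<'E'
from h import *
t=manip.grab_frame("top"); s=manip.grab_frame("scene")
print("pads",np.round(cast(t,[(153,197),(175,196),(197,194),(218,192)],.017),3)[:,:2].tolist())
print("tin",cast(t,[(121,196)],.092),"cup",cast(t,[(244,188)],.067))
for n,f in(("t",t),("s",s)):
    g=f["image"]; m=((g.max(2)<75)*255).astype(np.uint8)
    k,l,st,c=cv2.connectedComponentsWithStats(m)
    box=(265,365,170,240) if n=="t" else (265,365,170,250)
    for i in range(1,k):
        if st[i,4]>20 and box[0]<c[i][0]<box[1] and box[2]<c[i][1]<box[3]: print(n,st[i],c[i].round(1))
a=cv2.resize(t["image"][170:240,140:370],None,fx=3.4,fy=3.4,interpolation=cv2.INTER_CUBIC)
b=cv2.resize(s["image"][170:260,165:375],None,fx=3.7,fy=3.7,interpolation=cv2.INTER_CUBIC)
w=max(a.shape[1],b.shape[1]); p=lambda i:cv2.copyMakeBorder(i,0,0,0,w-i.shape[1],0)
cv2.imwrite("pics/z1.png",np.vstack([p(a),p(b)]))
E
```

```text
pads [[0.508, 0.282], [0.513, 0.21], [0.522, 0.138], [0.531, 0.069]]
tin [[0.49460575 0.36230651 0.092     ]] cup [[ 0.53570664 -0.01982344  0.067     ]]
t [310 178   9  20 100] [314.8 189.2]
t [280 183  12  16 109] [285.7 191. ]
t [334 185  12  13  85] [339.2 191.5]
t [342 214  13  13  85] [347.6 220.5]
t [275 217  11  13  82] [279.6 223.5]
```

View pics/z1.png

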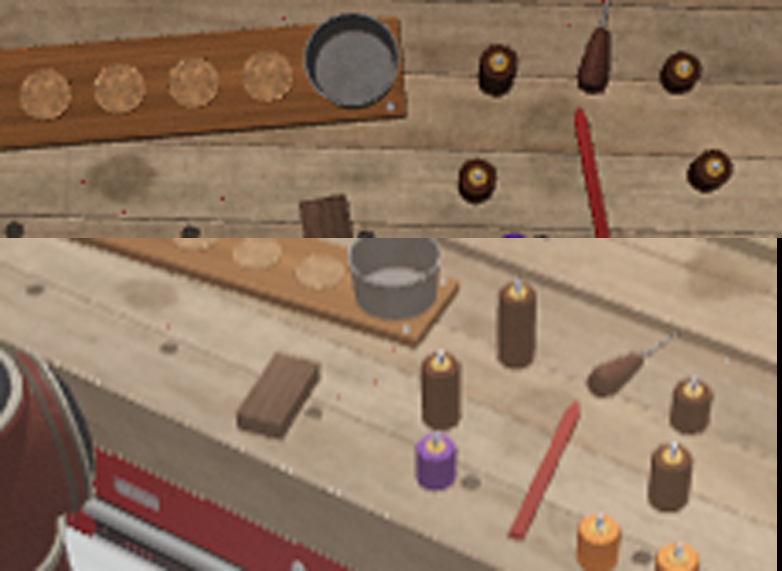

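In the zoom, the scene crop ranks the feet by height. The 82 is at top pixel ≈(286,189), the 68 at (280,222), the 54 at (349,219) and the 40 at (341,190). The tin is at the +y end, so foot_40 goes on pad_1 and foot_82 on pad_4.

Run:
```python
from h import *
t=manip.grab_frame("top"); s=manip.grab_frame("scene")
c=lambda p:np.array(p)/3.4+[140,170]-.35
e=lambda p:(np.array(p)-[0,238])/3.7+[165,170]-.35
for n,h,p,q in((40,.04,(683,68),(693,388)),(54,.054,(713,167),(673,458)),(68,.068,(477,178),(440,363)),(82,.082,(498,62),(517,291))):
    print(n,cast(t,c(p),h).round(4)[0,:2],cast(s,e(q),h).round(4)[0,:2])
P=np.vstack([cast(t,c(p),.017) for p in((45,93),(119,88),(193,82),(267,76))])[:,:2]; print(P.round(4).tolist())
m=P.mean(0);d=np.linalg.svd(P-m)[2][0];d*=np.sign(d[1]);print("yaw",np.degrees(np.arctan2(-d[0],d[1])),[(m+d*k*.072).round(4).tolist() for k in(1.5,.5,-.5,-1.5)])
```

```text
40 [ 0.5443 -0.3339] [ 0.5469 -0.3271]
54 [ 0.4467 -0.3599] [ 0.4453 -0.3568]
68 [ 0.4286 -0.1374] [ 0.4304 -0.1314]
82 [ 0.5364 -0.1543] [ 0.5379 -0.1478]
[[0.508, 0.2825], [0.5149, 0.2111], [0.5227, 0.1397], [0.5306, 0.0681]]
yaw 6.021025287588013 [[0.5077, 0.2828], [0.5153, 0.2112], [0.5228, 0.1396], [0.5304, 0.068]]
```

servo_tool(moves=[[[0,0,0,0,0,10.6,85],[0,0,0,0,0,10.6,85],[0,0,0,0,0,10.6,85],[0,0,0,0,0,10.6,85],[0,0,0,0,0,10.6,85],[0,0,0,0,0,10.5,85],[-50,12,0,0,0,0,85],[-50,12,0,0,0,0,85],[-50,12,0,0,0,0,85],[-50,12,0,0,0,0,85],[-50,12,0,0,0,0,85],[-50,12,0,0,0,0,85]]])

```text
time: 1.8
tool_pos: [0.3218, 0.2934, 0.2454]
tool_rot: [0.0, 0.669, 0.744, 0.0]
contact_force: [0.3, -1.1, 0.1]
gripper_width: 0.998
grasp_force: 0.0
```

servo_tool(moves=[[[-50,12,0,0,0,0,85],[-50,12,0,0,0,0,85],[-50,12,0,0,0,0,85],[-50,12,0,0,0,0,85],[-50,12,0,0,0,0,85],[-50,12,0,0,0,0,85],[-50,12,0,0,0,0,85],[-50,12,0,0,0,0,85],[-50,12,0,0,0,0,85],[-50,12,0,0,0,0,85],[-50,12,0,0,0,0,85],[0,0,0,0,0,0,85]]])

```text
time: 3.3
tool_pos: [0.511, -0.2407, 0.2447]
tool_rot: [-0.0, 0.67, 0.742, -0.0]
contact_force: [-0.1, 0.3, -1.3]
gripper_width: 0.996
grasp_force: 0.0
```

```bash
cat >> h.py <<'E'
def delta(x,y,z):
    s=manip.state(); q=np.array(s["tool_rot"]); M=R.from_quat(q[[1,2,3,0]])
    print("tcp",np.round(s["tool_pos"],4),"delta mm",(M.inv().apply(np.array([x,y,z])-s["tool_pos"])*1000).round(1),"yaw y",np.degrees(np.arctan2(*M.as_matrix()[[1,0],1])).round(2),"t",s["time"])
E
python3 - <<'E'
from h import *
f=manip.grab_frame("wrist"); cv2.imwrite("pics/w1.png",f["image"]); print(np.round(f["eye"],3),rot(f).round(2).tolist())
delta(.545,-.332,.15)
for n,p in((40,(.545,-.332,.04)),(54,(.446,-.359,.054)),(68,(.429,-.135,.068)),(82,(.537,-.152,.082))): print(n,proj(f,p).round(0))
E
```

```text
[ 0.503 -0.173  0.373] [[0.99, 0.1, 0.03], [0.1, -0.96, -0.27], [-0.0, 0.27, -0.96]]
tcp [ 0.5107 -0.2391  0.2447] delta mm [-96.1  24.6  94.6] yaw y 5.94 t 3.35
40 [[301. 262.]]
54 [[212. 281.]]
68 [[201.  64.]]
82 [[320.  96.]]
```

View pics/w1.png

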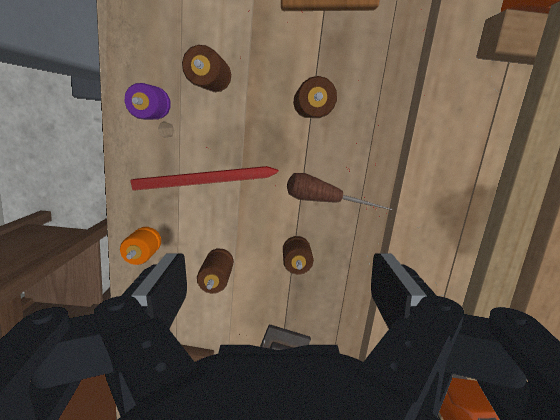

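The wrist view shows the ring centres on the tops of the feet: 40 at (299,262), 54 at (212,282), 68 at (201,65) and 82 at (318,97). Each is within about 2 px of the predictions.

Run:
```python
from h import *
f=manip.grab_frame("wrist"); g=cv2.cvtColor(f["image"],cv2.COLOR_BGR2HSV)
for n,p in((40,(299,262)),(54,(212,282)),(68,(201,65)),(82,(318,97))):
    x,y=p; w=g[y-16:y+17,x-16:x+17]; m=cv2.inRange(w,(12,120,110),(32,255,255))
    pts=cv2.findNonZero(m); c,r=cv2.minEnclosingCircle(pts) ; c=np.array(c)+[x-16,y-16]
    print(n,c.round(1),round(r,1),cast(f,c,n/1000)[0].round(4))
delta(.545,-.332,.15)
```

```text
40 [298.1 263. ] 7.2 [ 0.5422 -0.332   0.04  ]
54 [211.2 282.2] 7.5 [ 0.4452 -0.3594  0.054 ]
68 [200.4  66.9] 10.4 [ 0.4279 -0.1356  0.068 ]
82 [317.4  98.7] 10.4 [ 0.535  -0.1526  0.082 ]
tcp [ 0.5106 -0.2381  0.2449] delta mm [-97.1  24.4  94.8] yaw y 6.01 t 3.4
```

servo_tool(moves=[[[-32,7.5,0,0,0,0,85],[-32,7.5,0,0,0,0,85],[-32,7.5,0,0,0,0,85],[0,0,40,0,0,0,85],[0,0,40,0,0,0,85],[0,0,40,0,0,0,85],[0,0,40,0,0,0,85],[0,0,25,0,0,0,70],[0,0,20,0,0,0,60],[0,0,14,0,0,0,60],[0,0,0,0,0,0,60],[0,0,0,0,0,0,60]]])

```text
time: 4.9
tool_pos: [0.5441, -0.3317, 0.0276]
tool_rot: [0.001, 0.669, 0.744, 0.0]
contact_force: [0.2, 0.4, 0.3]
gripper_width: 0.702
grasp_force: 0.0
```

Run:
```python
from h import *
f=manip.grab_frame("wrist"); cv2.imwrite("pics/w2.png",f["image"]); delta(.543,-.332,.026)
```

```text
tcp [ 0.5442 -0.3318  0.0277] delta mm [-0.  -1.2  1.7] yaw y 6.06 t 4.95
```

View pics/w2.png

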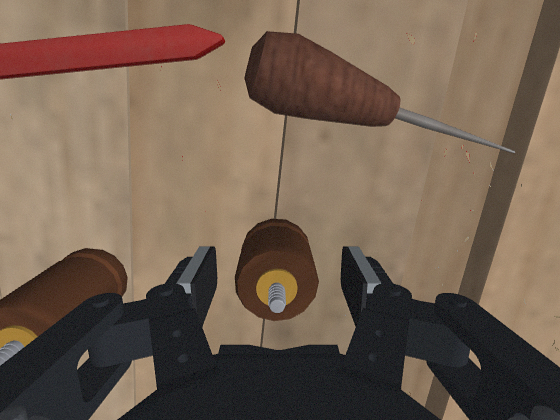

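The foot is centred between the fingers at pixel (277,290). I close and lift.

servo_tool(moves=[[[0,0,0,0,0,0,45],[0,0,0,0,0,0,35],[0,0,0,0,0,0,25],[0,0,0,0,0,0,25],[0,0,0,0,0,0,25],[0,0,0,0,0,0,25],[0,0,-8,0,0,0,25],[0,0,-20,0,0,0,25],[0,0,-32,0,0,0,25],[0,0,-40,0,0,0,25],[0,0,-40,0,0,0,25],[0,0,-20,0,0,0,25]]])

```text
time: 6.45
tool_pos: [0.5444, -0.332, 0.1905]
tool_rot: [0.003, 0.669, 0.743, 0.0]
contact_force: [-0.2, 0.7, -1.8]
gripper_width: 0.406
grasp_force: 59.7
```

Run:
```python
from h import *
f=manip.grab_frame("wrist"); cv2.imwrite("pics/w3.png",f["image"]); delta(.5077,.2828,.19)
```

```text
tcp [ 0.5451 -0.3325  0.1924] delta mm [615.8  27.8  -0.8] yaw y 6.06 t 6.5
```

View pics/w3.png

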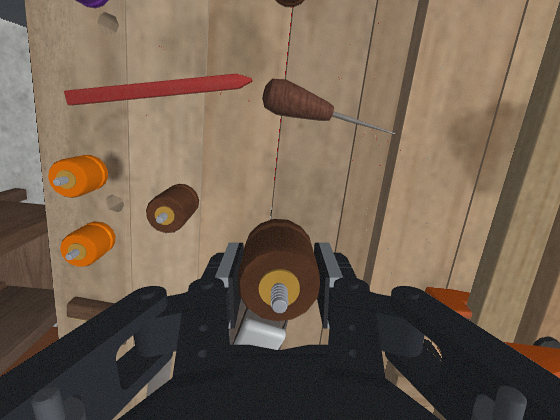

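Held upright, with the ring at (279,288).

servo_tool(moves=[[[15,2.3,0,0,0,0,25],[35,2.3,0,0,0,0,25],[50,2.3,0,0,0,0,25],[60,2.3,0,0,0,0,25],[60,2.3,0,0,0,0,25],[60,2.3,0,0,0,0,25],[60,2.3,0,0,0,0,25],[60,2.3,0,0,0,0,25],[60,2.3,0,0,0,0,25],[60,2.3,0,0,0,0,25],[50,2.3,0,0,0,0,25],[30,2.3,0,0,0,0,25]]])

```text
time: 8.0
tool_pos: [0.5046, 0.2707, 0.1831]
tool_rot: [-0.001, 0.668, 0.744, -0.002]
contact_force: [-0.4, -0.2, -0.9]
gripper_width: 0.404
grasp_force: 59.8
```

servo_tool(moves=[[[15,0,0,0,0,0,25],[0,0,0,0,0,0,25],[0,0,0,0,0,0,25]]])

```text
time: 8.38
tool_pos: [0.5056, 0.2823, 0.1856]
tool_rot: [-0.0, 0.669, 0.743, -0.001]
contact_force: [0.3, -0.6, -0.4]
gripper_width: 0.402
grasp_force: 59.8
```

Run:
```python
from h import *
f=manip.grab_frame("wrist"); cv2.imwrite("pics/w4.png",f["image"]); delta(.5077,.2828,.045)
z=manip.state()["tool_pos"][2]+.0123; g=cv2.cvtColor(f["image"],cv2.COLOR_BGR2HSV)
m=cv2.inRange(g[250:320,240:320],(12,120,110),(32,255,255)); c,r=cv2.minEnclosingCircle(cv2.findNonZero(m)); c=np.array(c)+[240,250]
print("ring",c,r,cast(f,c,z)[0].round(4),"pads px",[proj(f,p).round(0).tolist()[0] for p in((.5077,.2828,.017),(.5153,.2112,.017),(.5228,.1396,.017),(.5304,.068,.017))])
```

```text
tcp [0.5059 0.2822 0.1859] delta mm [  0.5   2.  140.9] yaw y 5.98 t 8.425
ring [279.5        287.67391205] 50.41412353515625 [0.5052 0.2819 0.1982] pads px [[282.0, 189.0], [282.0, 257.0], [281.0, 317.0], [281.0, 371.0]]
```

View pics/w4.png

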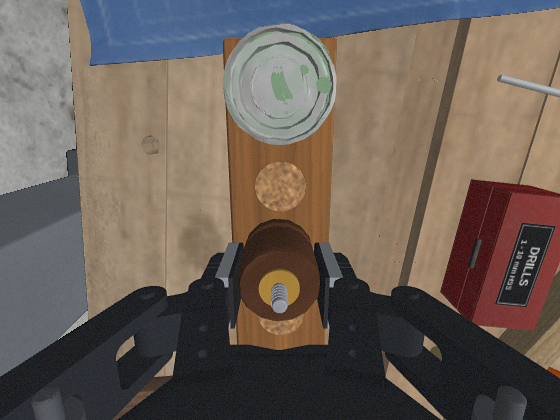

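Pad_1 is centred at (280.5,186), about 3 px up-image of the prediction, and the foot is held straight. I correct by +3 mm and +1.5 mm and descend.

servo_tool(moves=[[[3,1.5,15,0,0,0,25],[0,0,30,0,0,0,25],[0,0,35,0,0,0,25],[0,0,30,0,0,0,25],[0,0,15,0,0,0,25],[0,0,8,0,0,0,25],[0,0,4,0,0,0,25],[0,0,0,0,0,0,25],[0,0,0,0,0,0,25]]])

```text
time: 9.55
tool_pos: [0.5078, 0.2867, 0.0504]
tool_rot: [0.0, 0.669, 0.743, 0.001]
contact_force: [-0.5, -0.4, 0.1]
gripper_width: 0.406
grasp_force: 59.8
```

servo_tool(moves=[[[0,0,3,0,0,0,25],[0,0,1.5,0,0,0,25],[0,0,1,0,0,0,25],[0,0,0,0,0,0,25],[0,0,0,0,0,0,25]]])

```text
time: 10.18
tool_pos: [0.5071, 0.2865, 0.0446]
tool_rot: [-0.0, 0.669, 0.744, -0.0]
contact_force: [-3.7, -1.1, 4.6]
gripper_width: 0.404
grasp_force: 60.3
```

servo_tool(moves=[[[0,0,0,0,0,0,40],[0,0,0,0,0,0,48],[0,0,0,0,0,0,58],[0,0,0,0,0,0,62],[0,0,-10,0,0,0,62],[0,0,-25,0,0,0,62],[0,0,-50,0,0,0,62],[0,0,-50,0,0,0,62],[0,0,-25,0,0,0,62],[0,0,0,0,0,0,70],[0,0,0,0,0,0,70]]])

```text
time: 11.55
tool_pos: [0.5064, 0.2861, 0.2024]
tool_rot: [-0.0, 0.669, 0.743, -0.001]
contact_force: [-0.3, -0.0, -1.2]
gripper_width: 0.819
grasp_force: 0.0
```

Run:
```python
from h import *
f=manip.grab_frame("wrist"); cv2.imwrite("pics/w5.png",f["image"]); delta(.4455,-.359,.2)
```

```text
tcp [0.5061 0.286  0.2017] delta mm [-635.  -128.3    2.7] yaw y 6.06 t 11.6
```

View pics/w5.png

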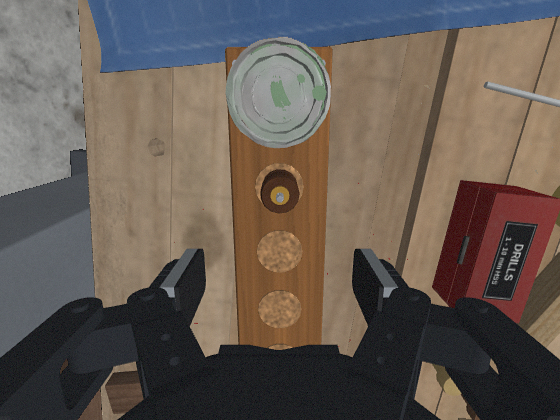

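Foot_40 stands on pad_1, with its base centred near (280,187) inside the pad. Pad_2 is at (280,251) and pad_3 at (279,309).

Run:
```python
from h import *
f=manip.grab_frame("wrist"); print(cast(f,[(280,251),(279.5,309),(279.5,187)],.017).round(4)[:,:2]); print("foot top",cast(f,(280,196),.057).round(4))
```

```text
[[0.5137 0.2143]
 [0.5209 0.1428]
 [0.5056 0.2847]]
foot top [[0.506  0.2853 0.057 ]]
```

servo_tool(moves=[[[-25,-10,0,0,0,0,75],[-50,-11,0,0,0,0,75],[-60,-11,0,0,0,0,75],[-60,-11,0,0,0,0,75],[-60,-11,0,0,0,0,75],[-60,-11,0,0,0,0,75],[-60,-11,0,0,0,0,75],[-60,-11,0,0,0,0,75],[-60,-11,0,0,0,0,75],[-60,-11,0,0,0,0,75],[-55,-10,0,0,0,0,75],[-25,-10,0,0,0,0,75]]])

```text
time: 13.15
tool_pos: [0.4445, -0.3608, 0.2017]
tool_rot: [-0.002, 0.67, 0.743, 0.0]
contact_force: [0.1, 1.4, -0.9]
gripper_width: 0.879
grasp_force: 0.0
```

servo_tool(moves=[[[0,0,0,0,0,0,75],[0,0,0,0,0,0,75]]])

```text
time: 13.4
tool_pos: [0.4456, -0.3576, 0.2025]
tool_rot: [-0.001, 0.669, 0.744, 0.0]
contact_force: [0.3, 0.3, 0.5]
gripper_width: 0.876
grasp_force: 0.0
```

Run:
```python
from h import *
f=manip.grab_frame("wrist"); cv2.imwrite("pics/w6.png",f["image"]); delta(.4455,-.359,.036); print(proj(f,(.4455,-.359,.054)))
```

```text
tcp [ 0.4458 -0.3573  0.2029] delta mm [ -1.9  -0.4 166.9] yaw y 6.12 t 13.45
[[279.54699135 196.25942628]]
```

View pics/w6.png

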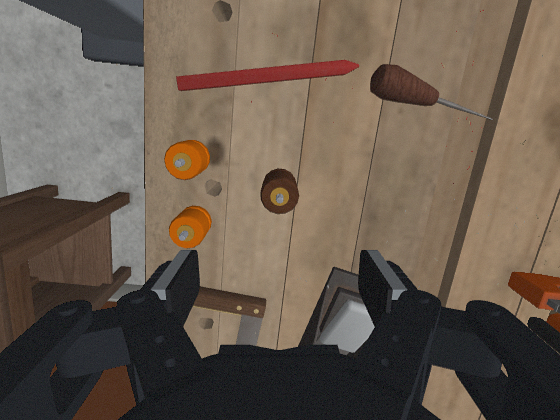

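The foot_54 ring is at (280,196), as predicted, and the orange look-alikes are about 90 mm away. I descend and grip.

servo_tool(moves=[[[-2,-0.5,20,0,0,0,62],[0,0,40,0,0,0,62],[0,0,40,0,0,0,62],[0,0,35,0,0,0,62],[0,0,20,0,0,0,62],[0,0,10,0,0,0,62],[0,0,2,0,0,0,62],[0,0,0,0,0,0,62],[0,0,0,0,0,0,62]]])

```text
time: 14.58
tool_pos: [0.4462, -0.3614, 0.0382]
tool_rot: [0.001, 0.669, 0.743, -0.0]
contact_force: [-0.9, 0.5, 0.1]
gripper_width: 0.726
grasp_force: 0.0
```

servo_tool(moves=[[[0,0,0,0,0,0,45],[0,0,0,0,0,0,35],[0,0,0,0,0,0,25],[0,0,0,0,0,0,25],[0,0,0,0,0,0,25],[0,0,0,0,0,0,25]]])

```text
time: 15.32
tool_pos: [0.446, -0.3611, 0.0377]
tool_rot: [0.001, 0.669, 0.743, -0.0]
contact_force: [-0.5, 1.2, 5.8]
gripper_width: 0.406
grasp_force: 59.7
```

servo_tool(moves=[[[0,0,-10,0,0,0,25],[0,0,-30,0,0,0,25],[0,0,-45,0,0,0,25],[0,0,-45,0,0,0,25],[0,0,-30,0,0,0,25],[0,0,-10,0,0,0,25],[0,0,0,0,0,0,25],[0,0,0,0,0,0,25]]])

```text
time: 16.32
tool_pos: [0.4447, -0.3599, 0.2045]
tool_rot: [-0.002, 0.669, 0.743, 0.0]
contact_force: [-0.2, -0.1, -1.3]
gripper_width: 0.403
grasp_force: 59.8
```

```bash
cat >> h.py <<'E'
def held(h,zg):  # foot of height h gripped at TCP height zg: centre of its top ring seen by the wrist camera
    f=manip.grab_frame("wrist"); z=manip.state()["tool_pos"][2]+h-zg
    u,v=proj(f,[*manip.state()["tool_pos"][:2],z])[0].round().astype(int)
    g=cv2.cvtColor(f["image"][v-28:v+29,u-28:u+29],cv2.COLOR_BGR2HSV); p=cv2.findNonZero(cv2.inRange(g,(15,120,130),(32,255,255)))
    c=np.array(cv2.minAreaRect(p)[0])+[u-28,v-28]; print("pred px",u,v,"ring",c,"foot",cast(f,c,z)[0].round(4)); return f
E
python3 - <<'E'
from h import *
delta(.5145,.2135,.2); held(.054,.0355)
E
```

```text
tcp [ 0.4447 -0.3599  0.2045] delta mm [562.8 129.9   5.8] yaw y 6.06 t 16.325
pred px 281 295 ring [278.5 286.5] foot [ 0.4435 -0.3564  0.2229]
```

servo_tool(moves=[[[15,10,0,0,0,0,25],[35,11,0,0,0,0,25],[50,11,0,0,0,0,25],[57,11,0,0,0,0,25],[57,11,0,0,0,0,25],[57,11,0,0,0,0,25],[57,11,0,0,0,0,25],[57,11,0,0,0,0,25],[57,11,0,0,0,0,25],[55,11,0,0,0,0,25],[40,11,0,0,0,0,25],[24,9.5,0,0,0,0,25]]])

```text
time: 17.88
tool_pos: [0.514, 0.2139, 0.206]
tool_rot: [-0.001, 0.668, 0.744, -0.0]
contact_force: [0.0, 0.6, -0.4]
gripper_width: 0.404
grasp_force: 59.8
```

servo_tool(moves=[[[0,0,0,0,0,0,25],[0,0,0,0,0,0,25],[0,0,0,0,0,0,25]]])

```text
time: 18.25
tool_pos: [0.5148, 0.2101, 0.2066]
tool_rot: [-0.0, 0.669, 0.743, -0.0]
contact_force: [0.1, -0.2, -0.7]
gripper_width: 0.405
grasp_force: 59.9
```

Run:
```python
from h import *
delta(.5143,.2125,.0547); f=held(.054,.0377); g=f["image"][120:300,200:360]
cv2.imwrite("pics/w7.png",cv2.resize(g,None,fx=3,fy=3)); print(proj(f,(.5143,.2135,.017)))
```

```text
tcp [0.5148 0.2101 0.2066] delta mm [  2.5  -0.2 151.9] yaw y 5.99 t 18.25
pred px 281 292 ring [281.5 294.5] foot [0.5152 0.209  0.223 ]
[[279.43217088 181.66168971]]
```

View pics/w7.png

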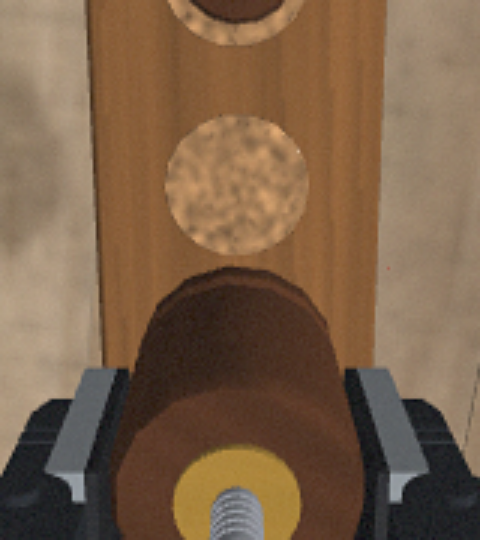

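Pad_2 is centred at (279,182) and the ring of the held foot at (279,288). The foot is upright and needs about +2 mm along tool x.

servo_tool(moves=[[[2,0.3,15,0,0,0,25],[0,0,35,0,0,0,25],[0,0,35,0,0,0,25],[0,0,32,0,0,0,25],[0,0,16,0,0,0,25],[0,0,8,0,0,0,25],[0,0,5,0,0,0,25],[0,0,0,0,0,0,25],[0,0,0,0,0,0,25]]])

```text
time: 19.42
tool_pos: [0.5159, 0.2131, 0.0619]
tool_rot: [0.001, 0.669, 0.743, 0.001]
contact_force: [0.6, -0.9, 0.5]
gripper_width: 0.402
grasp_force: 59.9
```

servo_tool(moves=[[[0,-1,3,0,0,0,25],[0,0,2,0,0,0,25],[0,0,1,0,0,0,25],[0,0,0.5,0,0,0,25],[0,0,0,0,0,0,25],[0,0,0,0,0,0,25]]])

```text
time: 20.18
tool_pos: [0.5141, 0.2127, 0.0546]
tool_rot: [-0.0, 0.669, 0.743, -0.0]
contact_force: [-2.4, -0.2, 4.4]
gripper_width: 0.405
grasp_force: 60.1
```

servo_tool(moves=[[[0,0,0,0,0,0,40],[0,0,0,0,0,0,48],[0,0,0,0,0,0,58],[0,0,0,0,0,0,62],[0,0,-10,0,0,0,62],[0,0,-25,0,0,0,62],[0,0,-50,0,0,0,62],[0,0,-45,0,0,0,62],[0,0,-20,0,0,0,62],[0,0,0,0,0,0,70]]])

```text
time: 21.42
tool_pos: [0.515, 0.213, 0.2059]
tool_rot: [0.001, 0.669, 0.743, 0.001]
contact_force: [1.0, -1.0, 0.7]
gripper_width: 0.821
grasp_force: 0.0
```

servo_tool(moves=[[[-20,-12,0,0,0,0,75],[-45,-16,0,0,0,0,75],[-55,-18,0,0,0,0,75],[-55,-18,0,0,0,0,75],[-55,-18,0,0,0,0,75],[-50,-16,0,0,0,0,75],[-37,-14,0,0,0,0,75],[-20,-10,0,0,0,0,75],[0,0,0,0,0,0,75],[0,0,0,0,0,0,75]]])

```text
time: 22.68
tool_pos: [0.4279, -0.1345, 0.2026]
tool_rot: [-0.001, 0.669, 0.744, -0.0]
contact_force: [0.1, -0.5, 0.3]
gripper_width: 0.875
grasp_force: 0.0
```

Run:
```python
from h import *
f=manip.grab_frame("wrist"); delta(.428,-.1355,.046); print(proj(f,[(.428,-.1355,.068),(.5355,-.1525,.082)]).round(1).tolist())
g=cv2.cvtColor(f["image"],cv2.COLOR_BGR2HSV); k,l,st,c=cv2.connectedComponentsWithStats(cv2.inRange(g,(15,120,130),(32,255,255)))
print([(st[i].tolist(),c[i].round(1).tolist()) for i in range(1,k) if st[i,4]>60])
```

```text
tcp [ 0.4281 -0.1343  0.203 ] delta mm [ -1.4   0.  157. ] yaw y 6.11 t 22.725
[[280.0, 199.7], [404.0, 236.3]]
[([271, 191, 20, 19, 210], [280.5, 199.6]), ([201, 214, 17, 16, 148], [209.8, 220.4]), ([394, 228, 20, 19, 186], [402.5, 235.6])]
```

Run:
```python
from h import *
f=manip.grab_frame("wrist"); a=cast(f,(209.8,220.4),.04)[0]; b=cast(f,(280.5,199.6),.068)[0]; print(a,b); delta(*a)
cv2.imwrite("pics/w8.png",f["image"][100:400,100:500])
```

```text
[ 0.36307621 -0.17106106  0.04      ] [ 0.42875577 -0.13540635  0.068     ]
tcp [ 0.4283 -0.1343  0.2034] delta mm [-29.8 -68.6 163.4] yaw y 6.13 t 22.775
```

View pics/w8.png

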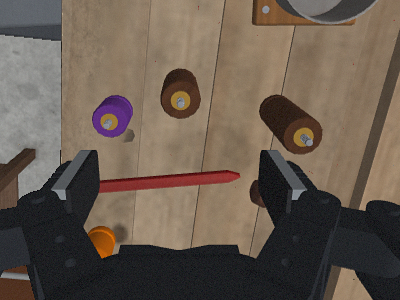

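Foot_68 is under the gripper at crop (181,101). The purple look-alike is 69 mm to the side and 29 mm back, so I use a narrower opening.

servo_tool(moves=[[[-1.5,0.3,15,0,0,0,56],[0,0,35,0,0,0,56],[0,0,40,0,0,0,56],[0,0,35,0,0,0,56],[0,0,20,0,0,0,56],[0,0,9,0,0,0,56],[0,0,2,0,0,0,56],[0,0,0,0,0,0,56],[0,0,0,0,0,0,56]]])

```text
time: 23.9
tool_pos: [0.4297, -0.137, 0.0494]
tool_rot: [0.001, 0.669, 0.744, 0.0]
contact_force: [-0.8, 0.3, 0.6]
gripper_width: 0.657
grasp_force: 0.0
```

servo_tool(moves=[[[0,0,0,0,0,0,45],[0,0,0,0,0,0,35],[0,0,0,0,0,0,25],[0,0,0,0,0,0,25],[0,0,0,0,0,0,25],[0,0,0,0,0,0,25]]])

```text
time: 24.65
tool_pos: [0.4294, -0.1369, 0.049]
tool_rot: [0.0, 0.669, 0.743, 0.0]
contact_force: [-1.0, 0.7, 5.4]
gripper_width: 0.402
grasp_force: 59.4
```

servo_tool(moves=[[[0,0,-10,0,0,0,25],[0,0,-30,0,0,0,25],[0,0,-45,0,0,0,25],[0,0,-45,0,0,0,25],[0,0,-30,0,0,0,25],[0,0,-10,0,0,0,25],[0,0,0,0,0,0,25],[0,0,0,0,0,0,25]]])

```text
time: 25.65
tool_pos: [0.428, -0.1362, 0.2162]
tool_rot: [-0.002, 0.669, 0.743, -0.0]
contact_force: [-0.1, 0.1, -0.9]
gripper_width: 0.405
grasp_force: 59.8
```

Run:
```python
from h import *
delta(.5215,.1418,.21); held(.068,.048)
```

```text
tcp [ 0.428  -0.1362  0.2162] delta mm [266.6 122.4   6.3] yaw y 6.06 t 25.65
pred px 281 297 ring [278.54185677 292.62104225] foot [ 0.4269 -0.1345  0.2362]
```

servo_tool(moves=[[[15,8,0,0,0,0,25],[30,15,0,0,0,0,25],[45,20,0,0,0,0,25],[50,22,0,0,0,0,25],[50,22,0,0,0,0,25],[40,18,0,0,0,0,25],[22,11,0,0,0,0,25],[13,7,0,0,0,0,25],[0,0,0,0,0,0,25],[0,0,0,0,0,0,25]]])

```text
time: 26.95
tool_pos: [0.523, 0.139, 0.2179]
tool_rot: [-0.0, 0.669, 0.743, -0.0]
contact_force: [0.2, 1.0, 0.2]
gripper_width: 0.405
grasp_force: 59.9
```

Run:
```python
from h import *
delta(.5222,.1408,.066); f=held(.068,.049); g=f["image"][100:320,180:380]
cv2.imwrite("pics/w9.png",cv2.resize(g,None,fx=2.5,fy=2.5)); print(proj(f,(.5218,.1419,.017)))
```

```text
tcp [0.523  0.139  0.2179] delta mm [  2.   -0.4 151.9] yaw y 6.01 t 26.95
pred px 281 296 ring [278.5 293. ] foot [0.5219 0.1401 0.2371]
[[278.85119484 179.90931169]]
```

View pics/w9.png

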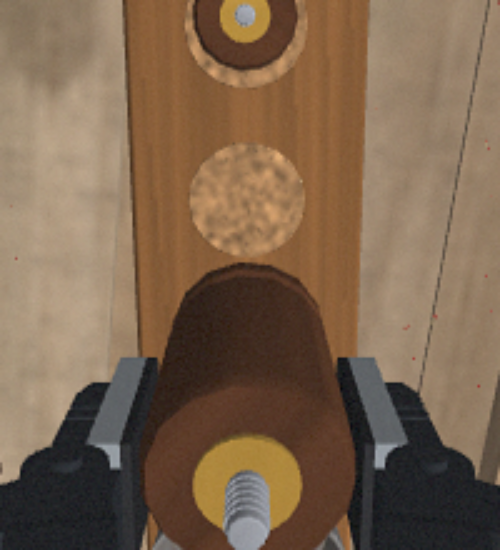

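Pad_3 is centred at (279,180) as predicted. The foot is held upright and needs +2 mm.

servo_tool(moves=[[[2,0,15,0,0,0,25],[0,0,35,0,0,0,25],[0,0,35,0,0,0,25],[0,0,32,0,0,0,25],[0,0,16,0,0,0,25],[0,0,8,0,0,0,25],[0,0,5,0,0,0,25],[0,0,0,0,0,0,25],[0,0,0,0,0,0,25]]])

```text
time: 28.12
tool_pos: [0.5238, 0.1419, 0.0734]
tool_rot: [0.001, 0.669, 0.743, 0.001]
contact_force: [-0.0, -0.6, -0.8]
gripper_width: 0.41
grasp_force: 59.9
```

servo_tool(moves=[[[0,0,2,0,0,0,25],[0,0,1,0,0,0,25],[0,0,1,0,0,0,25],[0,0,0,0,0,0,25],[0,0,0,0,0,0,25]]])

```text
time: 28.75
tool_pos: [0.523, 0.1418, 0.0683]
tool_rot: [-0.0, 0.669, 0.743, -0.0]
contact_force: [-0.4, -0.6, -0.3]
gripper_width: 0.402
grasp_force: 59.9
```

servo_tool(moves=[[[0,-0.8,1,0,0,0,25],[0,0,1,0,0,0,25],[0,0,0.5,0,0,0,25],[0,0,0,0,0,0,25],[0,0,0,0,0,0,25]]])

```text
time: 29.38
tool_pos: [0.5222, 0.1417, 0.066]
tool_rot: [-0.0, 0.669, 0.743, -0.0]
contact_force: [-1.6, 0.9, 3.6]
gripper_width: 0.407
grasp_force: 60.0
```

servo_tool(moves=[[[0,0,0,0,0,0,40],[0,0,0,0,0,0,48],[0,0,0,0,0,0,58],[0,0,0,0,0,0,62],[0,0,-10,0,0,0,62],[0,0,-25,0,0,0,62],[0,0,-50,0,0,0,62],[0,0,-45,0,0,0,62],[0,0,-20,0,0,0,62],[0,0,0,0,0,0,70]]])

```text
time: 30.62
tool_pos: [0.523, 0.1418, 0.2174]
tool_rot: [0.001, 0.669, 0.743, 0.001]
contact_force: [-0.3, 0.3, -0.2]
gripper_width: 0.821
grasp_force: 0.0
```

servo_tool(moves=[[[-20,-2,0,0,0,0,75],[-40,-2.5,0,0,0,0,75],[-50,-3,0,0,0,0,75],[-55,-3,0,0,0,0,75],[-55,-3,0,0,0,0,75],[-45,-3,0,0,0,0,75],[-29,-1,0,0,0,0,75],[0,0,0,0,0,0,75],[0,0,0,0,0,0,75]]])

```text
time: 31.75
tool_pos: [0.5347, -0.1523, 0.2139]
tool_rot: [-0.002, 0.669, 0.743, -0.0]
contact_force: [0.3, 0.6, 0.7]
gripper_width: 0.881
grasp_force: 0.0
```

Run:
```python
from h import *
f=manip.grab_frame("wrist"); delta(.5355,-.1525,.06); print(proj(f,[(.5355,-.1525,.082)]).round(1).tolist())
g=cv2.cvtColor(f["image"],cv2.COLOR_BGR2HSV); k,l,st,c=cv2.connectedComponentsWithStats(cv2.inRange(g,(15,120,130),(32,255,255)))
print([(st[i].tolist(),c[i].round(1).tolist()) for i in range(1,k) if st[i,4]>60])
```

```text
tcp [ 0.5351 -0.1519  0.2144] delta mm [ -0.9   0.7 154.4] yaw y 6.08 t 31.8
[[280.9, 199.6]]
[([96, 182, 18, 17, 148], [105.6, 189.3]), ([271, 191, 20, 19, 209], [280.1, 199.4]), ([101, 377, 16, 13, 107], [109.4, 382.5])]
```

servo_tool(moves=[[[-1,0,15,0,0,0,58],[0,0,35,0,0,0,58],[0,0,40,0,0,0,58],[0,0,35,0,0,0,58],[0,0,18,0,0,0,58],[0,0,9,0,0,0,58],[0,0,2,0,0,0,58],[0,0,0,0,0,0,58],[0,0,0,0,0,0,58]]])

```text
time: 32.92
tool_pos: [0.5368, -0.1539, 0.0631]
tool_rot: [0.001, 0.669, 0.743, 0.0]
contact_force: [-0.8, -0.6, -0.1]
gripper_width: 0.674
grasp_force: 0.0
```

servo_tool(moves=[[[0,0,0,0,0,0,45],[0,0,0,0,0,0,35],[0,0,0,0,0,0,25],[0,0,0,0,0,0,25],[0,0,0,0,0,0,25],[0,0,0,0,0,0,25]]])

```text
time: 33.67
tool_pos: [0.5364, -0.1538, 0.0626]
tool_rot: [0.001, 0.669, 0.743, 0.0]
contact_force: [-1.2, -1.0, 5.0]
gripper_width: 0.405
grasp_force: 59.7
```

servo_tool(moves=[[[0,0,-10,0,0,0,25],[0,0,-30,0,0,0,25],[0,0,-45,0,0,0,25],[0,0,-45,0,0,0,25],[0,0,-30,0,0,0,25],[0,0,-10,0,0,0,25],[0,0,0,0,0,0,25],[0,0,0,0,0,0,25]]])

```text
time: 34.67
tool_pos: [0.535, -0.1531, 0.2295]
tool_rot: [-0.002, 0.669, 0.743, -0.001]
contact_force: [0.4, -0.7, -0.5]
gripper_width: 0.404
grasp_force: 59.8
```

Run:
```python
from h import *
delta(.5295,.0695,.23); held(.082,.062)
```

```text
tcp [ 0.535  -0.1531  0.2295] delta mm [ 2.219e+02  1.800e+01 -2.000e-01] yaw y 6.06 t 34.675
pred px 281 297 ring [278.46154022 293.69230843] foot [ 0.534  -0.1518  0.2495]
```

servo_tool(moves=[[[15,2,0,0,0,0,25],[30,2,0,0,0,0,25],[40,3,0,0,0,0,25],[45,3,0,0,0,0,25],[42,3,0,0,0,0,25],[30,3,0,0,0,0,25],[20,2,0,0,0,0,25],[0,0,0,0,0,0,25],[0,0,0,0,0,0,25]]])

```text
time: 35.85
tool_pos: [0.5302, 0.0691, 0.2314]
tool_rot: [-0.0, 0.669, 0.744, -0.0]
contact_force: [0.1, 0.3, -0.7]
gripper_width: 0.406
grasp_force: 59.8
```

Run:
```python
from h import *
delta(.5298,.0692,.0796); f=held(.082,.0626); g=f["image"][60:320,160:400]
cv2.imwrite("pics/w10.png",cv2.resize(g,None,fx=2.2,fy=2.2)); print(proj(f,(.5293,.0703,.017)))
```

```text
tcp [0.5302 0.0691 0.2314] delta mm [ 1.000e-01 -2.000e-01  1.518e+02] yaw y 6.07 t 35.85
pred px 281 297 ring [278.50905228 293.6900444 ] foot [0.5291 0.0701 0.2509]
[[278.9388732  179.15969117]]
```

View pics/w10.png

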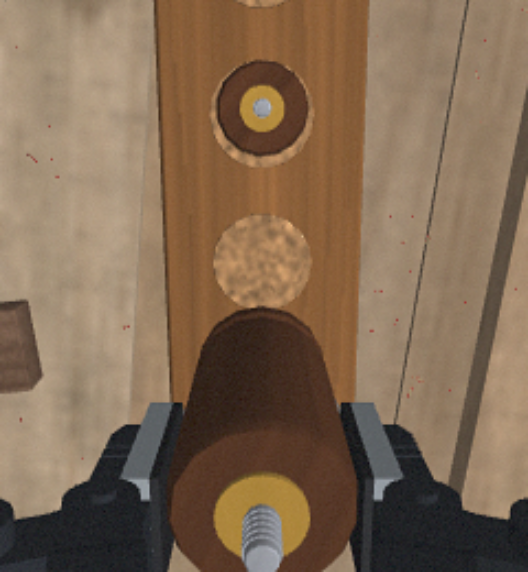

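Pad_4 is centred at (279,179), exactly as predicted, and foot_68 stands on pad_3. I descend.

servo_tool(moves=[[[0,-0.5,15,0,0,0,25],[0,0,35,0,0,0,25],[0,0,35,0,0,0,25],[0,0,32,0,0,0,25],[0,0,16,0,0,0,25],[0,0,8,0,0,0,25],[0,0,5,0,0,0,25],[0,0,2,0,0,0,25],[0,0,1,0,0,0,25],[0,0,1,0,0,0,25],[0,0,0,0,0,0,25],[0,0,0,0,0,0,25]]])

```text
time: 37.4
tool_pos: [0.53, 0.0691, 0.082]
tool_rot: [0.0, 0.669, 0.743, 0.0]
contact_force: [0.4, -0.5, -1.3]
gripper_width: 0.407
grasp_force: 59.8
```

servo_tool(moves=[[[0,0,1,0,0,0,25],[0,0,1,0,0,0,25],[0,0,0.5,0,0,0,25],[0,0,0,0,0,0,25],[0,0,0,0,0,0,25]]])

```text
time: 38.02
tool_pos: [0.5299, 0.0691, 0.0796]
tool_rot: [-0.0, 0.669, 0.743, -0.0]
contact_force: [-1.8, -0.6, 3.3]
gripper_width: 0.403
grasp_force: 60.2
```

servo_tool(moves=[[[0,0,0,0,0,0,40],[0,0,0,0,0,0,48],[0,0,0,0,0,0,58],[0,0,0,0,0,0,62],[0,0,-10,0,0,0,62],[0,0,-25,0,0,0,62],[0,0,-50,0,0,0,62],[0,0,-45,0,0,0,62],[0,0,-20,0,0,0,62],[0,0,0,0,0,0,70]]])

```text
time: 39.28
tool_pos: [0.5307, 0.0691, 0.2309]
tool_rot: [0.001, 0.669, 0.743, 0.001]
contact_force: [0.2, 0.6, -0.3]
gripper_width: 0.822
grasp_force: 0.0
```

servo_tool(moves=[[[-30,0,0,0,0,0,75],[-50,0,0,0,0,0,75],[-50,0,0,0,0,0,75],[-50,0,0,0,0,0,75],[-30,0,0,0,0,0,75],[0,0,0,0,0,0,75],[0,0,0,0,0,0,75],[0,0,0,0,0,0,75]]])

```text
time: 40.28
tool_pos: [0.5518, -0.1385, 0.2284]
tool_rot: [-0.001, 0.668, 0.744, -0.0]
contact_force: [-0.1, 0.1, -0.0]
gripper_width: 0.878
grasp_force: 0.0
```

Run:
```python
from h import *
t=manip.grab_frame("top"); s=manip.grab_frame("scene")
a=cv2.resize(t["image"][170:225,100:260],None,fx=4.5,fy=4.5,interpolation=cv2.INTER_CUBIC)
b=cv2.resize(s["image"][110:200,150:310],None,fx=3.7,fy=3.7,interpolation=cv2.INTER_CUBIC)
b=cv2.copyMakeBorder(b,0,0,0,a.shape[1]-b.shape[1],0); cv2.imwrite("pics/fin.png",np.vstack([a,b])); print(manip.state()["tool_pos"])
```

```text
[ 0.55201166 -0.13865114  0.22907585]
```

View pics/fin.png

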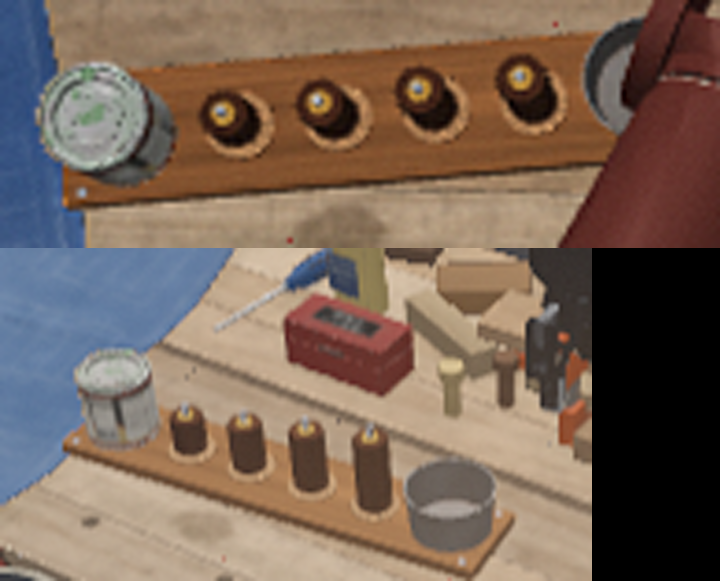

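All four feet stand upright and centred on their pads, rising from the tin at crop (115,400) to the cup at (450,505). The arm is clear, so I hand in the job.

```bash
python3 -c "
from plant import manip
print(manip.job_done())"
```

```text
the job is handed in; nothing more can be done
None
```

The four feet stand upright, stud up and centred on their pads, rising from the 40 mm foot beside the tin to the 82 mm foot by the cup, and I handed the job in with the arm clear at about 40 s; the judge returned no verdict.

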